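# Reset the tripped breaker on the bench's power box

### The job

One breaker on the power box has tripped: its white lever is the one stopped halfway. Reset it with light pushes of the fingertips, first fully to off (toward you, the outlet side) so that it latches, then fully to on, and finally swing the clear cover gently shut over the breakers. Leave the other three levers as they are (the one that is off is off on purpose) and do not disturb the tools lying about.

Things in the scene. Friction and masses are not known exactly. Their poses are not given: they have to be found in the camera images.
- power_box: Power box fixed on the bench: black base, grey top, 225 mm deep (x), 296 mm wide (y), three round blue outlet flaps in front. Origin: centre of its underside; x points away from the robot (yaw up to 0.3 either way), y along the row of breakers, z up. Its panel slopes up away from the robot by 0.10 rad and is 115 mm high over the origin, 104 mm at the front, 126 mm at the far edge.
- cover_hinge (a point): Middle of the hinge axis of the clear cover, at the far edge of the breaker row: box frame x = +71 mm, y = 0, z = 126 mm; the axis runs along the box's y.
- cover_edge (a point): Middle of the free edge of the clear cover's outer face. Closed it lies 126 mm from the hinge axis toward the robot along the panel and 40 mm out from that axis, square to the panel; with cover at q it has swung up and away by q about the hinge axis.
- cover (a joint): Hinge of the clear hood (250 mm wide, 126 long, 40 deep, black rim, thumb lip 12 mm past the free edge; flat outer face 40 mm out from the hinge axis). Rad: 0 shut over the breakers; about 1.9 at the start, leaning back, open behind them, hollow side to the robot. Stiff hinge (0.11 N m): stays at any angle and must be pushed all the way, about 1 N. Over 3 rad/s slams it; over 40 N breaks it.
- breaker_1: One of four equal black breakers side by side, 56 mm apart, in any order along the row; 52 x 50 mm, its face stands 8 mm out from the panel. Origin: centre of the breaker at the panel surface; axes as the box's. Breaks if pushed with over 40 N.
- toggle_1 (a joint): Toggle lever of breaker_1: white, 14 to 17 mm wide, stem 8 mm thick, rounded head 9.5 mm. Rad: 0 = fully off (leaning toward the robot, 0.48 short of the panel's normal), 0.96 = fully on (leaning away, 0.48 past the normal); tripped stands halfway, about 0.48. Turns about the box's y axis with friction (0.06 N m, 2 to 5 N to push) between hard stops; stays where it is left.
- toggle_1_pivot (a point): Pivot of toggle_1, 4 mm out from the panel surface, that is 4 mm under the breaker's face. Fingertips grip the plastic (friction about 1), so a level push on a lever that leans toward the pusher can bind: follow its arc about the pivot.
- toggle_1_tip (a point): Outer end of toggle_1, in its middle, 31.5 mm from the pivot.
- breaker_2: One of four equal black breakers side by side, 56 mm apart, in any order along the row; 52 x 50 mm, its face stands 8 mm out from the panel. Origin: centre of the breaker at the panel surface; axes as the box's. Breaks if pushed with over 40 N.
- toggle_2 (a joint): Toggle lever of breaker_2: white, 14 to 17 mm wide, stem 8 mm thick, rounded head 9.5 mm. Rad: 0 = fully off (leaning toward the robot, 0.48 short of the panel's normal), 0.96 = fully on (leaning away, 0.48 past the normal); tripped stands halfway, about 0.48. Turns about the box's y axis with friction (0.06 N m, 2 to 5 N to push) between hard stops; stays where it is left.
- toggle_2_pivot (a point): Pivot of toggle_2, 4 mm out from the panel surface, that is 4 mm under the breaker's face. Fingertips grip the plastic (friction about 1), so a level push on a lever that leans toward the pusher can bind: follow its arc about the pivot.
- toggle_2_tip (a point): Outer end of toggle_2, in its middle, 31.5 mm from the pivot.
- breaker_3: One of four equal black breakers side by side, 56 mm apart, in any order along the row; 52 x 50 mm, its face stands 8 mm out from the panel. Origin: centre of the breaker at the panel surface; axes as the box's. Breaks if pushed with over 40 N.
- toggle_3 (a joint): Toggle lever of breaker_3: white, 14 to 17 mm wide, stem 8 mm thick, rounded head 9.5 mm. Rad: 0 = fully off (leaning toward the robot, 0.48 short of the panel's normal), 0.96 = fully on (leaning away, 0.48 past the normal); tripped stands halfway, about 0.48. Turns about the box's y axis with friction (0.06 N m, 2 to 5 N to push) between hard stops; stays where it is left.
- toggle_3_pivot (a point): Pivot of toggle_3, 4 mm out from the panel surface, that is 4 mm under the breaker's face. Fingertips grip the plastic (friction about 1), so a level push on a lever that leans toward the pusher can bind: follow its arc about the pivot.
- toggle_3_tip (a point): Outer end of toggle_3, in its middle, 31.5 mm from the pivot.
- breaker_4: One of four equal black breakers side by side, 56 mm apart, in any order along the row; 52 x 50 mm, its face stands 8 mm out from the panel. Origin: centre of the breaker at the panel surface; axes as the box's. Breaks if pushed with over 40 N.
- toggle_4 (a joint): Toggle lever of breaker_4: white, 14 to 17 mm wide, stem 8 mm thick, rounded head 9.5 mm. Rad: 0 = fully off (leaning toward the robot, 0.48 short of the panel's normal), 0.96 = fully on (leaning away, 0.48 past the normal); tripped stands halfway, about 0.48. Turns about the box's y axis with friction (0.06 N m, 2 to 5 N to push) between hard stops; stays where it is left.
- toggle_4_pivot (a point): Pivot of toggle_4, 4 mm out from the panel surface, that is 4 mm under the breaker's face. Fingertips grip the plastic (friction about 1), so a level push on a lever that leans toward the pusher can bind: follow its arc about the pivot.
- toggle_4_tip (a point): Outer end of toggle_4, in its middle, 31.5 mm from the pivot.
- tape_measure: Pocket tape measure, 67x74x35 mm, lying left of the box. Origin: centre of its underside. Loose; leave it where it lies.
- driver_red: Screwdriver with a red handle, 203 mm long, 28 mm thick, lying right of the box. Origin: centre of its underside. Loose; leave it where it lies.
- tape_black: Roll of black tape, 53x51x19 mm, lying left of the box. Origin: centre of its underside. Loose; leave it where it lies.
- tin_snips: Tin snips with black grips, 232 mm long, 14 mm thick, lying right of the box. Origin: centre of its underside. Loose; leave it where it lies.

How it is judged (in metres and radians):
On the way, in this order (a step that is already met when the one before it is completed fails the run):
1. the tripped breaker's lever is pushed fully to off, the cover still open (value of joint toggle_1 below 0.11 rad and value of joint cover above 1 rad), for 0.1 s.
2. the same lever is pushed fully to on, the cover still open (value of joint toggle_1 above 0.85 rad and value of joint cover above 1 rad), for 0.1 s.
At the end, for the whole second after the job is handed in: The tripped lever is fully on (over 0.85 of 0.96 rad), the other three are as they were (two on, one off, within 0.11 rad), the cover is shut within 0.06 rad and at rest, and the four loose things lie within 20 mm of where they were (value of joint each of toggle_1, toggle_2, toggle_3 above 0.85 rad and value of joint toggle_4 below 0.11 rad and value of joint cover below 0.06 rad and velocity of joint cover below 0.05 rad/s and distance of each of tape_measure, driver_red, tape_black, tin_snips from where it was at the start of the episode below 0.02 m); the robot touches nothing.
It fails at once if another breaker's lever is moved (not (value of joint toggle_2 above 0.85 rad) or not (value of joint toggle_3 above 0.85 rad) or not (value of joint toggle_4 below 0.11 rad)).
It fails at once if another breaker is pushed (over 5 N) (contact force between any of the fingers, the arm and breaker_2 above 5 N or contact force between any of the fingers, the arm and breaker_3 above 5 N or contact force between any of the fingers, the arm and breaker_4 above 5 N).
It fails at once if the tripped breaker, the box or its cover is pushed by the fingers with over 40 N, or by the rest of the arm or gripper with over 8 N (contact force between the fingers and breaker_1 above 40 N or contact force between the arm and breaker_1 above 8 N or contact force between the fingers and power_box above 40 N or contact force between the arm and power_box above 8 N).
It fails at once if the cover is slammed (velocity of joint cover below -3 rad/s).
It fails at once if a loose thing is lifted or pushed away (over 20 mm) (not (distance of tape_measure from where it was at the start of the episode below 0.02 m) or not (distance of driver_red from where it was at the start of the episode below 0.02 m) or not (distance of tape_black from where it was at the start of the episode below 0.02 m) or not (distance of tin_snips from where it was at the start of the episode below 0.02 m)).
It also fails if it takes over 54 s, if anything falls off the work surface, if the arm or the gripper's body presses on something with over 40 N, if the wrist force passes 120 N, or if a joint passes its speed limit or range.

### The arm

A 6-joint arm with a two-finger parallel gripper is mounted at the origin on the work surface; the furniture and walls round the work are solid. World frame = base frame: x ahead of the robot, y to its left, z up, the work surface at z = 0. Lengths are in mm, angles in rad, forces in N, time in s.
With the tool pointing down it reaches from about 425 to 1125 mm from the base axis. Payload 14.9 kg.
Tool frame: the origin (TCP) lies midway between the tips of the shut fingers; the grasp point (between the pads) lies 19 mm behind it; z points along the fingers, y is the line along which they close (so a half turn about z gives the same grasp; the last joint's range is limited). The gripper opens to 91 mm and grips with 3 to 60 N. Pads are 32 mm wide; open, the fingers measure 118 mm over their backs; the gripper's body (76 mm by 178 mm) begins 60 mm behind the grasp point.
Start: joints at [1.089, 0.379, 1.734, -0, 1.028, -0.033], TCP at [303.728, 630.688, 213.932] pointing down, gripper open.
Joint ranges: [-2.77, 2.77], [-0.74, 2.19], [0, 2.66], [-1.06, 4.2], [0.31, 2.87], [-3.08, 3.08]. Speed limits (rad/s): [1.89, 1.89, 2.39, 3.14, 3.14, 3.14].

### API

Orientations are given as a unit quaternion [x, y, z, w].
In Python, from rig import manip gives the robot as it stands.
- The arm moves only by the shell command python3 nudge.py 'ROWS' [FORCE]. ROWS is a JSON list that holds a single list of rows (three levels of brackets), with 1 to 12 rows, each of 7 numbers: the opening from 0.0 (shut) to 1.0 (fully open), then dx, dy, dz in a scale on which 1.0 is 600 mm, then a rotation vector rx, ry, rz in parts of the range, where 1.0 means 180 degrees; each row is the pose to reach, as a shift and turn from the pose commanded when the command began, along the tool's axes at that moment; what a row does not reach only later rows make up. A row lasts 1/10 s, in which the tool goes at most 50 mm and 0.15 rad, less where a joint would pass 70% of its speed; a pose out of reach is approached as far as the arm can. The fingers move at their own pace and stop on an object; FORCE is the grip in N (left out, the last holds). Time passes only in rows, so rows that do not move let the fingers close. It prints the time, the measured TCP pose, the force, the opening and the grip force at its end. No shift or turn number may pass 1 either way. Input that does not fit is refused with a message, and nothing moves.
- manip.get_state(): the state, without advancing time (a new reading comes with each control period).
- manip.camera(name): name is "side" or "top"; returns the picture (384x512x3 uint8, red, green, blue); there is no depth.
- manip.get_calibration(name): a dict with "K" (3x3 intrinsics, pixels), "view" (4x4, takes a point from world to camera coordinates). Camera axes: x right, y up, looking along -z (the intrinsics and any distortion apply to the point x, -y, -z); pixel columns grow to the right and rows downward; lengths in mm; the calibration is good to about 2 mm. A picture is of the moment at which its call begins. get_calibration takes no time and is no camera call.
- manip.finish_job(): hands the job in; it is judged then, once.
The state is a dict: "clock": time; "q": joint angles; "qd": joint speeds; "tau": joint torques, N m; "ee_pos": TCP position; "tool_rot": TCP orientation; "contact_force": force on the tool from outside, world axes, zero at the start; "ft_torque": the same for the moment, N m; "gripper_width": opening from 0.0 (shut) to 1.0 (fully open); "finger_force": force on a finger pad.
Only numpy, scipy, OpenCV 4.12 (cv2) and the standard library are available. Lean on these libraries where they do the work, as an engineer would, in place of code of your own. Each camera call takes 0.05 s, during which the arm holds its last target. There are 200 camera calls.

## Working session

There is one attempt and no reset: what is moved stays moved. The work goes in short steps, Python scripts to look and compute and a shell command to move; the robot and the scene stay as the last step left them, time stands still between calls to the robot, and variables do not carry over. Pictures are saved under pics/ and viewed, at most 10 in all, crops included, and the job is handed in when it is done.

```bash
ls; mkdir -p pics
python3 - <<'E'
from rig import manip
import cv2
for n in("side","top"):
    im=manip.camera(n); cv2.imwrite(f"pics/{n}0.png",im[:,:,::-1])
    c=manip.get_calibration(n); print(n,c)
print(manip.get_state())
E
```

```text
nudge.py
pics
rig.py
side {'K': array([[489.4706024 ,   0.        , 255.78668588],
       [  0.        , 489.4706024 , 186.75647697],
       [  0.        ,   0.        ,   1.        ]]), 'view': array([[ 9.98836712e-01, -4.61071031e-02, -1.41194089e-02,
        -5.27902366e+02],
       [ 3.24064244e-02,  4.25015344e-01,  9.04605871e-01,
        -9.69497971e+01],
       [-3.57077907e-02, -9.04011113e-01,  4.26015095e-01,
        -1.43992155e+03],
       [ 0.00000000e+00,  0.00000000e+00,  0.00000000e+00,
         1.00000000e+00]])}
top {'K': array([[487.70417138,   0.        , 258.73327288],
       [  0.        , 487.70417138, 192.13820328],
       [  0.        ,   0.        ,   1.        ]]), 'view': array([[ 4.08577220e-03, -9.99927411e-01,  1.13349057e-02,
        -1.09078932e+02],
       [ 9.87221511e-01,  5.83903529e-03,  1.59246956e-01,
        -5.16172873e+02],
       [-1.59301582e-01,  1.05394160e-02,  9.87173707e-01,
        -1.19190596e+03],
       [ 0.00000000e+00,  0.00000000e+00,  0.00000000e+00,
         1.00000000e+00]])}
{'clock': 0.1, 'q': array([ 1.08869946e+00,  3.79382581e-01,  1.73470158e+00, -2.83114407e-08,
        1.02849407e+00, -3.32886824e-02]), 'qd': array([-4.77931764e-06, -1.72636647e-03, -3.17914124e-03, -7.47518856e-04,
        2.57927028e-03, -1.24852282e-03]), 'tau': array([ 2.34301828e-03, -7.65041542e+01, -4.35289657e+01,  6.53151493e-02,
        3.98700102e-02, -8.99142810e-05]), 'ee_pos': array([303.56244942, 630.37061875, 213.34564336]), 'tool_rot': array([ 2.22525401e-01,  9.74926768e-01, -4.76521382e-04, -1.25575891e-04]), 'contact_force': array([ 0.71533195, -0.45546556, -0.48089918]), 'ft_torque': array([-0.04528959, -0.01239229, -0.05557758]), 'finger_force': 0.0, 'gripper_width': 1.0010652209020052}
```

View pics/side0.png

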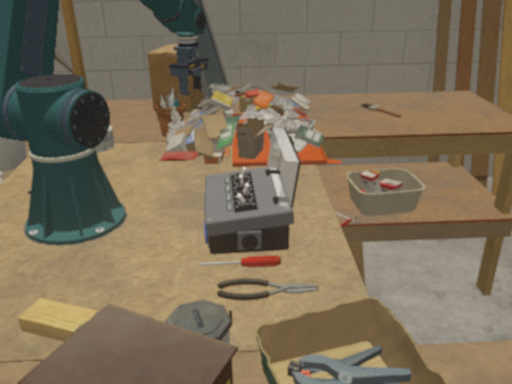

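View pics/top0.png

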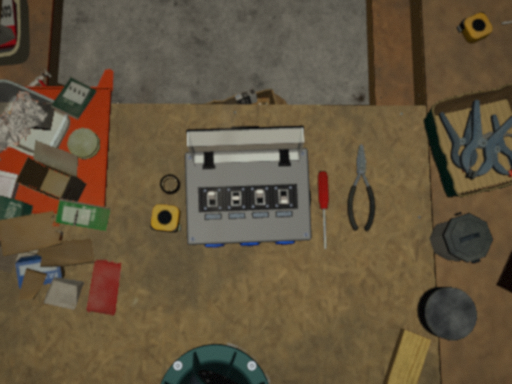

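The top view shows the box at columns 187–311 and rows 127–245, with levers near (213, 238, 262, 286; 198). The tools lie clear on both sides. Next I'll enlarge the breaker row in both views.

Run:
```python
import cv2,numpy as np
t=cv2.imread("pics/top0.png");s=cv2.imread("pics/side0.png")
cv2.imwrite("pics/tc.png",cv2.resize(t[120:250,182:316],None,fx=5.9,fy=4.6,interpolation=cv2.INTER_CUBIC) if 0 else cv2.resize(t[120:250,182:316],None,fx=4.5,fy=4.5,interpolation=cv2.INTER_CUBIC))
cv2.imwrite("pics/sc.png",cv2.resize(s[125:255,195:305],None,fx=4.6,fy=4.6,interpolation=cv2.INTER_CUBIC))
```

```text
(no output)
```

View pics/tc.png

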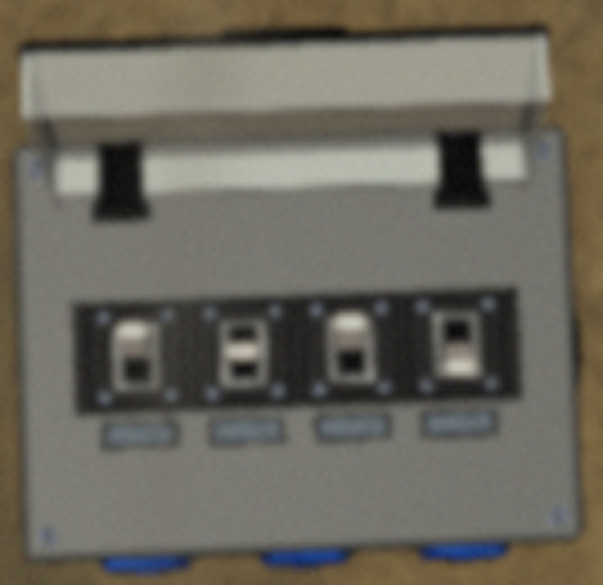

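View pics/sc.png

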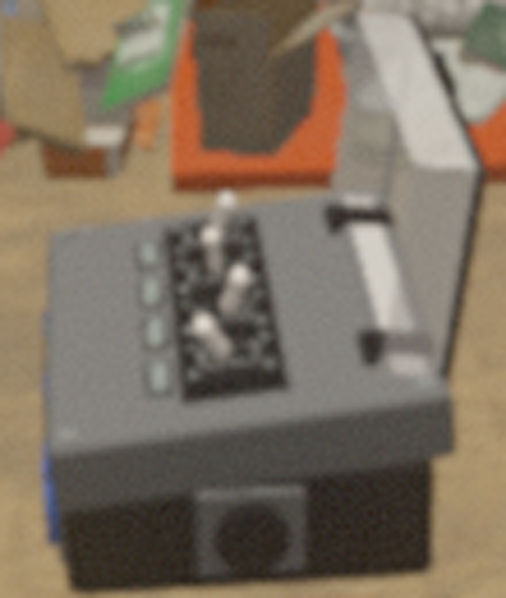

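The second breaker from the left (top crop about (241, 350), side crop tip (211, 236)) is tripped. The first and third are on and the fourth is off, and the cover leans back. Next I'll measure the breaker row and the lever tips.

```bash
cat > geo.py <<'E'
import cv2,numpy as np
from rig import manip
def ray(n,uv):
    c=manip.get_calibration(n);K=c["K"];V=c["view"];R=V[:3,:3]
    d=np.linalg.solve(K,np.array([uv[0],uv[1],1.]))*[1,-1,-1]
    d=R.T@d; return -R.T@V[:3,3],d/np.linalg.norm(d)
def onz(n,uv,z):
    o,d=ray(n,uv);return o+d*(z-o[2])/d[2]
def tri(a,b):
    (o,d),(p,e)=ray("top",a),ray("side",b)
    s=np.linalg.lstsq(np.c_[d,-e],p-o,rcond=None)[0]
    A,B=o+d*s[0],p+e*s[1];return (A+B)/2,np.linalg.norm(A-B)
def proj(n,P):
    c=manip.get_calibration(n);q=c["view"][:3]@np.append(P,1);q=c["K"]@(q*[1,-1,-1]);return q[:2]/q[2]
E
python3 - <<'E'
from geo import *
T=lambda x,y:((x+.5)/4.5-.5+182,(y+.5)/4.5-.5+120)
S=lambda x,y:((x+.5)/4.6-.5+195,(y+.5)/4.6-.5+125)
t=cv2.imread("pics/top0.png")
print("tips")
for a,b in [((133,328),(227,199)),((241,350),(211,235)),((348,322),(241,273)),((460,367),(202,324))]:
    print(tri(T(*a),S(*b)))
print("black rect corners tri: FL? ")
for a,b in [((78,412),(165,236)),((521,397),(186,398)),((516,288),(285,384)),((75,302),(257,217))]:
    print(tri(T(*a),S(*b)))
print("box top corners: fl fr rl rr")
for a,b,z in [((25,555),(50,240),104),((580,535),(57,453),104),((565,130),(445,382),126),((14,150),None,126)]:
    print(onz("top",T(*a),z), tri(T(*a),S(*b)) if b else '')
# grey mask box
print("cover edge corners")
for a,b in [((18,45),(360,15)),((548,32),(480,170))]: print(tri(T(*a),S(*b)))
g=cv2.cvtColor(t,cv2.COLOR_BGR2GRAY)[180:214,195:300]
m=(g<75).astype('uint8');m=cv2.morphologyEx(m,cv2.MORPH_CLOSE,np.ones((9,9)))
c=max(cv2.findContours(m,0,2)[0],key=cv2.contourArea);r=cv2.minAreaRect(c);P=cv2.boxPoints(r)+[195,180]
for p in P: print(p,onz("top",p,123))
E
```

```text
tips
(array([497.59029665,   4.40128651, 147.10134139]), np.float64(1.310902605257533))
(array([486.55298454, -51.12409699, 147.55661691]), np.float64(1.0688326586798496))
(array([ 502.19438906, -105.84774101,  147.09515495]), np.float64(0.3283227251560828))
(array([ 479.21138969, -163.58962563,  143.5689322 ]), np.float64(0.5833430800645207))
black rect corners tri: FL? 
(array([458.15997909,  35.73464   , 109.50023864]), np.float64(2.2072959363921636))
(array([ 468.3376369 , -197.35591991,  115.35346106]), np.float64(1.118458816414366))
(array([ 524.09616591, -194.78144336,  120.82084022]), np.float64(1.842754206581004))
(array([516.30555028,  37.63147541, 119.74306708]), np.float64(0.017867836237710474))
box top corners: fl fr rl rr
[384.37750544  62.40075026 104.        ] (array([383.18566454,  63.15366259,  97.1096372 ]), np.float64(3.161315016195536))
[ 396.23662457 -228.8696841   104.        ] (array([ 397.82414296, -229.01723588,  101.53606245]), np.float64(2.8605137742555518))
[ 609.60448887 -221.0659512   126.        ] (array([ 608.00132093, -220.3862439 ,  132.03402992]), np.float64(0.1221924141020167))
[596.68604822  71.1040293  126.        ] 
cover edge corners
(array([599.28277447,  51.13098587, 253.44946879]), np.float64(33.314827314540224))
(array([ 626.94604756, -199.99931116,  245.72727253]), np.float64(0.5703043268498458))
[195.         212.99999237] [453.26437585  43.43737896 123.        ]
[195. 180.] [531.8562341   45.39202792 123.        ]
[298.99998474 180.        ] [ 533.38573688 -201.09360789  123.        ]
[298.99998474 212.99999237] [ 454.5859885 -200.3784743  123.       ]
```

Units first: shifts go in shares of 600 mm and turns go in shares of 180 degrees. So -520.1 mm is -0.8668, -489.5 mm is -0.8158, -0.491 rad is -0.1563.

```bash
python3 nudge.py '[[[0, 0, 0, -0.0833, 0, 0, 0], [0, 0, 0, -0.1667, 0, 0, 0], [0, -0.1, -0.1, -0.1667, 0, 0, 0], [0, -0.8158, -0.8668, -0.1667, 0, 0, -0.1563], [0, -0.8158, -0.8668, -0.1667, 0, 0, -0.1563], [0, -0.8158, -0.8668, -0.1667, 0, 0, -0.1563], [0, -0.8158, -0.8668, -0.1667, 0, 0, -0.1563], [0, -0.8158, -0.8668, -0.1667, 0, 0, -0.1563], [0, -0.8158, -0.8668, -0.1667, 0, 0, -0.1563], [0, -0.8158, -0.8668, -0.1667, 0, 0, -0.1563], [0, -0.8158, -0.8668, -0.1667, 0, 0, -0.1563], [0, -0.8158, -0.8668, -0.1667, 0, 0, -0.1563]]]' 20
cat > off.py <<'E'
import sys
from geo import *
from scipy.spatial.transform import Rotation as R
s=manip.get_state();t=np.array(list(map(float,sys.argv[1:4])));r=R.from_quat(s["tool_rot"])
Rt=np.c_[[-np.cos(.042),-np.sin(.042),0],[-np.sin(.042),np.cos(.042),0],[0,0,-1]]
print(s["clock"],s["ee_pos"].round(1),s["contact_force"].round(1),"shift",r.inv().apply(t-s["ee_pos"]).round(1),"rot",(r.inv()*R.from_matrix(Rt)).as_rotvec().round(3))
E
python3 off.py 519 -50.3 230
```

```text
clock: 1.3
ee_pos: [454.8, 152.6, 314.0]
tool_rot: [-0.021, 1.0, 0.0, 0.0]
contact_force: [1.0, 0.2, 0.0]
gripper_width: 0.009
finger_force: 0.0
1.3 [454.8 152.6 314. ] [1.  0.2 0. ] shift [ -55.5 -205.4   84. ] rot [0.    0.    0.001]
```

In the tool's units: -205 mm is -0.3417, -150 mm is -0.25.

```bash
python3 nudge.py '[[[0, -0.0217, -0.0833, 0.0083, 0, 0, 0], [0, -0.045, -0.1667, 0.0333, 0, 0, 0], [0, -0.0683, -0.25, 0.0667, 0, 0, 0], [0, -0.0925, -0.3417, 0.1, 0, 0, 0], [0, -0.0925, -0.3417, 0.14, 0, 0, 0], [0, -0.0925, -0.3417, 0.14, 0, 0, 0], [0, -0.0925, -0.3417, 0.14, 0, 0, 0], [0, -0.0925, -0.3417, 0.14, 0, 0, 0]]]'
python3 off.py 519 -50.3 136
python3 - <<'E'
from geo import *
im=manip.camera("top");cv2.imwrite("pics/t1.png",cv2.resize(im[110:250,180:320,::-1],None,fx=4,fy=4,interpolation=cv2.INTER_CUBIC))
im=manip.camera("side");cv2.imwrite("pics/s1.png",cv2.resize(im[90:260,180:330,::-1],None,fx=3.5,fy=3.5,interpolation=cv2.INTER_CUBIC))
E
```

```text
clock: 2.1
ee_pos: [519.2, -47.3, 230.8]
tool_rot: [-0.021, 1.0, -0.0, 0.0]
contact_force: [0.1, 0.7, -0.2]
gripper_width: 0.007
finger_force: 0.0
2.1 [519.2 -47.3 230.8] [ 0.1  0.7 -0.2] shift [ 0.4 -3.  94.8] rot [-0.     0.001  0.001]
```

View pics/s1.png

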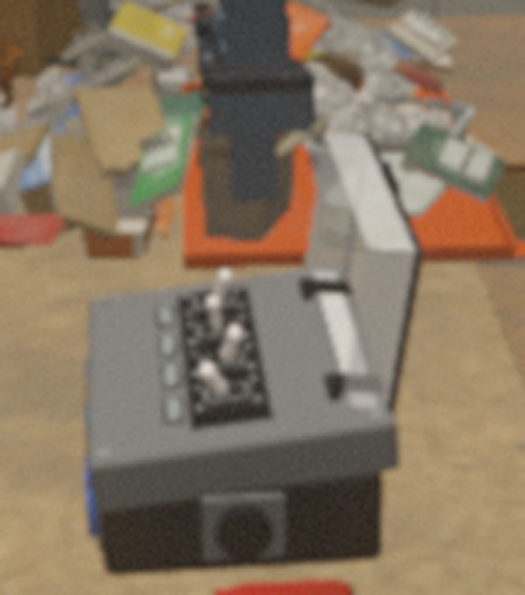

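The fingers (crop columns 232–280) hang clear of the cover and behind the lever row. Now I'll descend behind the tripped lever.

In the tool's units: 95 mm is 0.1583, 90 mm is 0.15.

```bash
python3 nudge.py '[[[0, 0, -0.005, 0.05, 0, 0, 0], [0, 0, -0.005, 0.1, 0, 0, 0], [0, 0, -0.005, 0.1333, 0, 0, 0], [0, 0, -0.005, 0.15, 0, 0, 0], [0, 0, -0.005, 0.1583, 0, 0, 0], [0, 0, -0.005, 0.1583, 0, 0, 0]]]'; python3 nudge.py '[[[0, 0.0033, 0, 0, 0, 0, 0], [0, 0.0067, 0, 0, 0, 0, 0], [0, 0.01, 0, 0, 0, 0, 0], [0, 0.01, 0, 0, 0, 0, 0]]]'; python3 nudge.py '[[[0, 0.0017, 0, 0, 0, 0, 0], [0, 0.0033, 0, 0, 0, 0, 0], [0, 0.005, 0, 0, 0, 0, 0], [0, 0.005, 0, 0, 0, 0, 0]]]'
```

```text
clock: 2.8
ee_pos: [519.3, -50.7, 135.3]
tool_rot: [-0.021, 1.0, -0.0, 0.0]
contact_force: [0.4, 0.4, 0.8]
gripper_width: 0.007
finger_force: 0.0
clock: 3.2
ee_pos: [512.9, -51.2, 135.3]
tool_rot: [-0.021, 1.0, -0.0, 0.0]
contact_force: [-0.3, -0.7, 0.2]
gripper_width: 0.005
finger_force: 0.0
clock: 3.6
ee_pos: [509.9, -51.3, 134.9]
tool_rot: [-0.021, 1.0, 0.0, -0.0]
contact_force: [0.2, 0.5, -0.9]
gripper_width: 0.005
finger_force: 0.0
```

In the tool's units: 3 mm is 0.005, 2 mm is 0.0033.

```bash
python3 nudge.py '[[[0, 0.0017, 0, 0, 0, 0, 0], [0, 0.0033, 0, 0, 0, 0, 0], [0, 0.005, 0, 0, 0, 0, 0], [0, 0.005, 0, 0, 0, 0, 0]]]'|grep -E "ee_|cont"; python3 nudge.py '[[[0, 0.0017, 0, 0, 0, 0, 0], [0, 0.0033, 0, 0, 0, 0, 0], [0, 0.005, 0, 0, 0, 0, 0], [0, 0.005, 0, 0, 0, 0, 0]]]'|grep -E "ee_|cont";python3 nudge.py '[[[0, 0.0017, 0, 0, 0, 0, 0], [0, 0.0033, 0, 0, 0, 0, 0], [0, 0.0033, 0, 0, 0, 0, 0]]]'|grep -E "ee_|cont"
```

```text
ee_pos: [507.4, -51.5, 135.1]
contact_force: [3.3, 0.3, -1.2]
ee_pos: [504.0, -51.6, 135.0]
contact_force: [3.7, 0.8, -0.8]
ee_pos: [501.9, -51.7, 134.9]
contact_force: [2.3, 0.1, -1.3]
```

In the tool's units: 2 mm is 0.0033, 1 mm is 0.0017.

```bash
for i in 1; do python3 nudge.py '[[[0, 0.0017, 0, 0, 0, 0, 0], [0, 0.0033, 0, 0, 0, 0, 0], [0, 0.0033, 0, 0, 0, 0, 0]]]'|grep -E "ee_|cont"; python3 nudge.py '[[[0, 0.0017, 0, 0, 0, 0, 0], [0, 0.0017, 0, 0, 0, 0, 0]]]'|grep -E "ee_|cont"; python3 nudge.py '[[[0, 0.0017, 0, 0, 0, 0, 0], [0, 0.0017, 0, 0, 0, 0, 0]]]'|grep -E "ee_|cont"; done
```

```text
ee_pos: [500.0, -51.7, 134.9]
contact_force: [3.1, 0.7, -1.3]
ee_pos: [499.5, -51.8, 135.1]
contact_force: [5.7, 1.4, -1.1]
ee_pos: [499.1, -51.9, 135.4]
contact_force: [8.0, 0.8, -1.4]
```

In the tool's units: 1 mm is 0.0017.

```bash
python3 nudge.py '[[[0, 0.0017, 0, 0, 0, 0, 0], [0, 0.0017, 0, 0, 0, 0, 0], [0, 0.0017, 0, 0, 0, 0, 0]]]'|grep -E "ee_|cont"; python3 nudge.py '[[[0, -0.0067, 0, 0, 0, 0, 0], [0, -0.0133, 0, 0, 0, 0, 0], [0, -0.02, 0, 0, 0, 0, 0], [0, -0.0267, 0, -0.05, 0, 0, 0], [0, -0.0267, 0, -0.1167, 0, 0, 0], [0, -0.0267, 0, -0.1167, 0, 0, 0]]]'
python3 - <<'E'
from geo import *
a=manip.camera("side")[130:230,190:300,::-1]
cv2.imwrite("pics/s2.png",cv2.resize(a,None,fx=5,fy=5,interpolation=cv2.INTER_CUBIC))
E
python3 off.py 448 -52.5 205
```

```text
ee_pos: [498.7, -52.0, 135.7]
contact_force: [11.4, 0.3, -0.7]
clock: 6.3
ee_pos: [515.4, -51.5, 209.1]
tool_rot: [-0.021, 1.0, -0.0, 0.003]
contact_force: [0.6, -0.8, -0.6]
gripper_width: 0.005
finger_force: 0.0
6.35 [514.3 -51.4 206.9] [-0.3  0.7 -0.1] shift [66.3  1.7  1.7] rot [-0.001  0.003  0.   ]
```

View pics/s2.png

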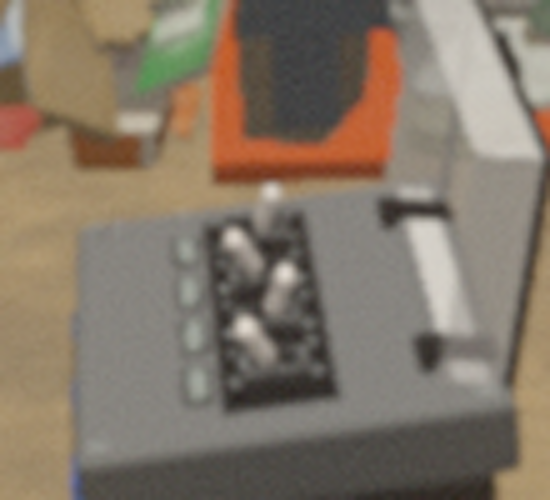

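The lever at crop (235, 237) now leans toward the robot, parallel to the off lever at (247, 330), and the others haven't changed. Next I'll move to the front side.

In the tool's units: 73 mm is 0.1217, 70 mm is 0.1167.

```bash
python3 nudge.py '[[[0, 0.0583, 0.0008, 0, 0, 0, 0], [0, 0.1142, 0.0017, 0, 0, 0, 0], [0, 0.1142, 0.0017, 0, 0, 0, 0], [0, 0.1142, 0.0017, 0, 0, 0, 0], [0, 0.1142, 0.0017, 0.0667, 0, 0, 0], [0, 0.1142, 0.0017, 0.1, 0, 0, 0], [0, 0.1142, 0.0017, 0.1167, 0, 0, 0], [0, 0.1142, 0.0017, 0.1217, 0, 0, 0], [0, 0.1142, 0.0017, 0.1217, 0, 0, 0]]]'; python3 off.py 446 -52.5 134;python3 nudge.py '[[[0, -0.0033, 0, 0, 0, 0, 0], [0, -0.0067, 0, 0, 0, 0, 0], [0, -0.01, 0, 0, 0, 0, 0], [0, -0.01, 0, 0, 0, 0, 0]]]'
```

```text
clock: 7.25
ee_pos: [445.0, -53.1, 132.0]
tool_rot: [-0.021, 1.0, 0.0, -0.0]
contact_force: [-0.8, 0.2, 0.5]
gripper_width: 0.005
finger_force: 0.0
7.25 [445.  -53.1 132. ] [-0.8  0.2  0.5] shift [-1.   0.6 -2. ] rot [ 0. -0.  0.]
clock: 7.65
ee_pos: [451.1, -52.9, 132.4]
tool_rot: [-0.021, 1.0, -0.0, 0.0]
contact_force: [0.3, 0.5, 0.1]
gripper_width: -0.0
finger_force: 0.0
```

In the tool's units: -4 mm is -0.0067, -3 mm is -0.005.

```bash
python3 nudge.py '[[[0, -0.0017, 0, 0, 0, 0, 0], [0, -0.0033, 0, 0, 0, 0, 0], [0, -0.005, 0, -0.0005, 0, 0, 0], [0, -0.0067, 0, -0.0017, 0, 0, 0], [0, -0.0067, 0, -0.0017, 0, 0, 0]]]'|grep -E "ee_|cont"; python3 nudge.py '[[[0, -0.0017, 0, -0.001, 0, 0, 0], [0, -0.0033, 0, -0.002, 0, 0, 0], [0, -0.005, 0, -0.0028, 0, 0, 0], [0, -0.005, 0, -0.0028, 0, 0, 0]]]'|grep -E "ee_|cont"; python3 nudge.py '[[[0, -0.0017, 0, -0.0008, 0, 0, 0], [0, -0.0033, 0, -0.0017, 0, 0, 0], [0, -0.005, 0, -0.0023, 0, 0, 0], [0, -0.005, 0, -0.0023, 0, 0, 0]]]'|grep -E "ee_|cont"
```

```text
ee_pos: [453.7, -52.6, 132.8]
contact_force: [-6.8, -1.1, 6.7]
ee_pos: [457.1, -52.5, 134.6]
contact_force: [-4.6, -1.2, 3.8]
ee_pos: [460.7, -52.4, 136.1]
contact_force: [-3.9, -0.2, 3.0]
```

In the tool's units: -4 mm is -0.0067, -3 mm is -0.005.

```bash
python3 nudge.py '[[[0, -0.0017, 0, -0.0005, 0, 0, 0], [0, -0.0033, 0, -0.001, 0, 0, 0], [0, -0.005, 0, -0.0013, 0, 0, 0], [0, -0.0067, 0, -0.0017, 0, 0, 0], [0, -0.0067, 0, -0.0017, 0, 0, 0]]]'|grep -E "ee_|cont"; python3 nudge.py '[[[0, -0.0017, 0, -0.0002, 0, 0, 0], [0, -0.0033, 0, -0.0003, 0, 0, 0], [0, -0.005, 0, -0.0003, 0, 0, 0], [0, -0.0067, 0, -0.0003, 0, 0, 0], [0, -0.0067, 0, -0.0003, 0, 0, 0]]]'|grep -E "ee_|cont"; python3 nudge.py '[[[0, -0.0017, 0, 0.0003, 0, 0, 0], [0, -0.0033, 0, 0.0007, 0, 0, 0], [0, -0.005, 0, 0.001, 0, 0, 0], [0, -0.005, 0, 0.001, 0, 0, 0]]]'|grep -E "ee_|cont"
```

```text
ee_pos: [464.8, -52.2, 137.1]
contact_force: [-2.7, 0.3, 1.3]
ee_pos: [468.8, -52.1, 137.2]
contact_force: [-1.6, -0.1, 2.2]
ee_pos: [471.8, -51.9, 136.7]
contact_force: [-1.7, 1.7, 2.5]
```

In the tool's units: -2 mm is -0.0033, -1 mm is -0.0017.

```bash
python3 nudge.py '[[[0, -0.0017, 0, 0.0003, 0, 0, 0], [0, -0.0033, 0, 0.0007, 0, 0, 0], [0, -0.0033, 0, 0.0007, 0, 0, 0]]]'|grep -E "ee_|cont"; python3 nudge.py '[[[0, -0.0017, 0, 0.0005, 0, 0, 0], [0, -0.0033, 0, 0.001, 0, 0, 0], [0, -0.0033, 0, 0.001, 0, 0, 0]]]'|grep -E "ee_|cont"; python3 nudge.py '[[[0, -0.0017, 0, 0.0005, 0, 0, 0], [0, -0.0017, 0, 0.0005, 0, 0, 0]]]'|grep -E "ee_|cont"
```

```text
ee_pos: [473.8, -51.9, 136.3]
contact_force: [-1.9, 0.1, 3.6]
ee_pos: [475.2, -51.8, 135.7]
contact_force: [-8.8, -0.7, 11.7]
ee_pos: [475.6, -51.8, 135.5]
contact_force: [-13.9, -0.6, 18.6]
```

In the tool's units: -140 mm is -0.2333, -100 mm is -0.1667.

```bash
python3 nudge.py '[[[0, 0, 0, 0, 0, 0, 0], [0, 0.0067, 0, -0.0017, 0, 0, 0], [0, 0.0167, 0, -0.0167, 0, 0, 0], [0, 0.0233, 0, -0.0833, 0, 0, 0], [0, 0.0233, 0, -0.1667, 0, 0, 0], [0, 0.0233, 0, -0.2333, 0, 0, 0], [0, 0.0233, 0, -0.2333, 0, 0, 0]]]'
python3 - <<'E'
from geo import *
a=manip.camera("side")[130:230,190:300,::-1]
cv2.imwrite("pics/s3.png",cv2.resize(a,None,fx=5,fy=5,interpolation=cv2.INTER_CUBIC))
E
python3 off.py 662 -74 300
```

```text
clock: 11.85
ee_pos: [465.0, -52.7, 281.3]
tool_rot: [-0.021, 1.0, -0.001, 0.004]
contact_force: [1.2, -0.4, -1.2]
gripper_width: 0.005
finger_force: 0.0
11.9 [463.8 -52.5 278.5] [-0.4 -0.3 -0.8] shift [-197.2  -29.8  -20.4] rot [-0.001  0.006  0.   ]
```

View pics/s3.png

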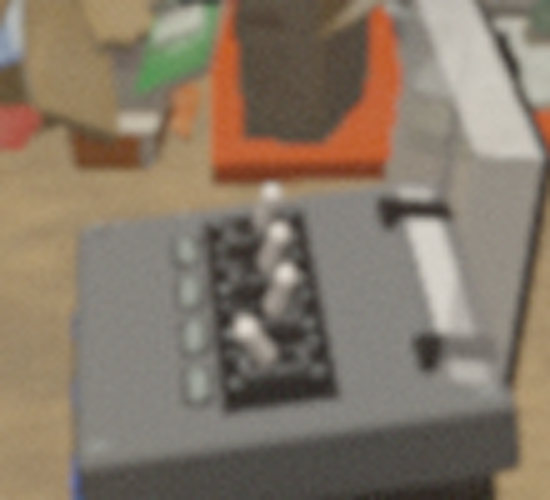

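Lever 2's tip at crop (279, 233) now lies midway between the tips of on levers 1 and 3, so it is fully on. Next I'll go over and behind the cover.

In the tool's units: -216 mm is -0.36, -27.5 mm is -0.0458.

```bash
python3 nudge.py '[[[0, 0, 0, -0.05, 0, 0, 0], [0, -0.05, -0.0067, -0.1, 0, 0, 0], [0, -0.1167, -0.0167, -0.1, 0, 0, 0], [0, -0.1833, -0.025, -0.1, 0, 0, 0], [0, -0.25, -0.0333, -0.1, 0, 0, 0], [0, -0.3167, -0.0417, -0.1, 0, 0, 0], [0, -0.36, -0.0458, -0.1, 0, 0, 0], [0, -0.36, -0.0458, -0.1, 0, 0, 0], [0, -0.36, -0.0458, -0.0333, 0, 0, 0], [0, -0.36, -0.0458, 0.0333, 0, 0, 0], [0, -0.36, -0.0458, 0.0767, 0, 0, 0], [0, -0.36, -0.0458, 0.0767, 0, 0, 0]]]'
python3 - <<'E'
from geo import *
a=manip.camera("side")[90:230,190:330,::-1]
cv2.imwrite("pics/s4.png",cv2.resize(a,None,fx=4,fy=4,interpolation=cv2.INTER_CUBIC))
H=np.array([567.7,126]);u0=np.array([-np.cos(.1),-np.sin(.1)]);n0=np.array([-np.sin(.1),np.cos(.1)])
for q in np.arange(1.9,-.05,-.1):
    u=u0*np.cos(q)+n0*np.sin(q);n=n0*np.cos(q)-u0*np.sin(q);C=H+108*u+40*n;E=H+138*u+40*n
    print(round(q,2),(C+[16,0]).round(1),"lip",E.round(0))
E
python3 off.py 624 -74 231
```

```text
clock: 13.1
ee_pos: [676.3, -70.3, 224.7]
tool_rot: [-0.021, 1.0, 0.001, -0.004]
contact_force: [-0.6, 0.2, 0.2]
gripper_width: 0.006
finger_force: 0.0
1.9 [647.2 222.1] lip [638. 251.]
1.8 [637.3 227.9] lip [625. 258.]
1.7 [626.8 232.8] lip [612. 263.]
1.6 [616.  236.6] lip [598. 266.]
1.5 [604.8 239.2] lip [584. 269.]
1.4 [593.4 240.8] lip [569. 270.]
1.3 [581.8 241.2] lip [555. 269.]
1.2 [570.4 240.4] lip [541. 267.]
1.1 [559.  238.5] lip [527. 264.]
1.0 [547.9 235.5] lip [513. 259.]
0.9 [537.1 231.3] lip [500. 253.]
0.8 [526.9 226.2] lip [488. 245.]
0.7 [517.1 220. ] lip [476. 237.]
0.6 [508.1 212.9] lip [466. 227.]
0.5 [499.8 204.9] lip [456. 217.]
0.4 [492.3 196.1] lip [448. 205.]
0.3 [485.8 186.7] lip [440. 193.]
0.2 [480.2 176.6] lip [434. 180.]
0.1 [475.7 166. ] lip [430. 166.]
-0.0 [472.2 155. ] lip [426. 152.]
13.15 [677.8 -70.5 227.7] [0.  0.4 0.8] shift [54.  -1.2 -3.1] rot [ 0.001 -0.004  0.   ]
```

View pics/s4.png

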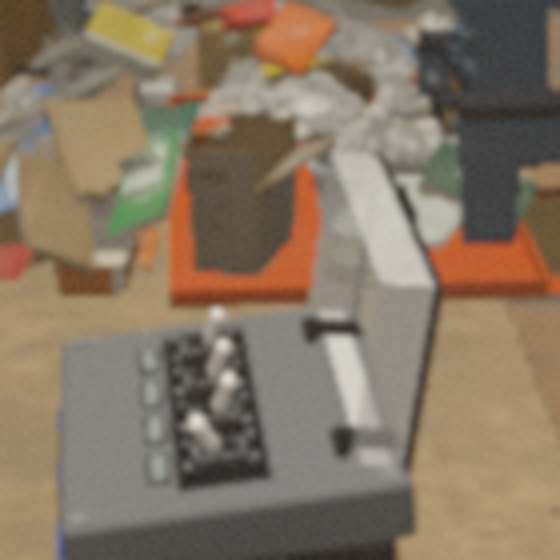

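The finger (crop columns 465–515) is clear behind the leaning cover, whose edge is at column 437. Now I'll push it along its arc.

In the tool's units: 66 mm is 0.11, 60 mm is 0.1.

```bash
python3 nudge.py '[[[0, 0.0167, 0, 0, 0, 0, 0], [0, 0.0333, 0, 0, 0, 0, 0], [0, 0.05, 0, 0, 0, 0, 0], [0, 0.06, 0, 0, 0, 0, 0], [0, 0.07, 0, -0.0017, 0, 0, 0], [0, 0.08, 0, -0.005, 0, 0, 0], [0, 0.09, 0, -0.01, 0, 0, 0], [0, 0.1, 0, -0.0133, 0, 0, 0], [0, 0.11, 0, -0.0167, 0, 0, 0], [0, 0.11, 0, -0.0167, 0, 0, 0]]]'; python3 off.py 582 -74 241
```

```text
clock: 14.15
ee_pos: [613.0, -73.5, 239.6]
tool_rot: [-0.021, 1.0, -0.0, -0.0]
contact_force: [0.0, -0.3, 0.0]
gripper_width: 0.008
finger_force: 0.0
14.15 [613.  -73.5 239.6] [ 0.  -0.3  0. ] shift [31.   0.8 -1.4] rot [-0. -0.  0.]
```

In the tool's units: 31 mm is 0.0517, 24 mm is 0.04.

```bash
python3 nudge.py '[[[0, 0.01, 0, 0, 0, 0, 0], [0, 0.02, 0, 0, 0, 0, 0], [0, 0.03, 0, -0.0017, 0, 0, 0], [0, 0.04, 0, -0.0017, 0, 0, 0], [0, 0.0517, 0, -0.0017, 0, 0, 0]]]'|grep -E "ee_|cont";  python3 nudge.py '[[[0, 0.01, 0, 0, 0, 0, 0], [0, 0.02, 0, 0.0017, 0, 0, 0], [0, 0.03, 0, 0.0033, 0, 0, 0], [0, 0.03, 0, 0.0033, 0, 0, 0]]]'|grep -E "ee_|cont"
python3 - <<'E'
from geo import *
a=manip.camera("side")[90:230,190:330,::-1]
cv2.imwrite("pics/s5.png",cv2.resize(a,None,fx=4,fy=4,interpolation=cv2.INTER_CUBIC))
E
```

```text
ee_pos: [582.2, -74.8, 240.4]
contact_force: [1.3, 0.2, 1.9]
ee_pos: [563.7, -75.5, 238.1]
contact_force: [1.0, -0.7, 0.2]
```

View pics/s5.png

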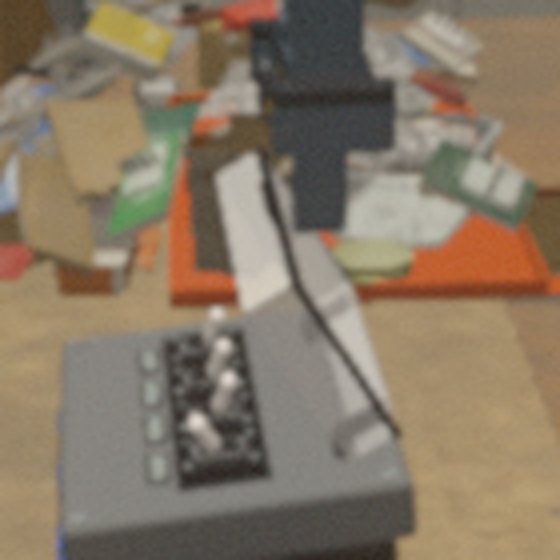

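The cover is swinging with the fingers and is now about 1.1 rad from shut. I'll keep going along the arc.

In the tool's units: 51 mm is 0.085, 9.5 mm is 0.0158.

```bash
python3 nudge.py '[[[0, 0.0167, 0, 0.0012, 0, 0, 0], [0, 0.035, 0, 0.0075, 0, 0, 0], [0, 0.0533, 0, 0.0158, 0, 0, 0], [0, 0.07, 0, 0.025, 0, 0, 0], [0, 0.085, 0, 0.035, 0, 0, 0], [0, 0.085, 0, 0.035, 0, 0, 0]]]'|grep -E "ee_|cont";  python3 nudge.py '[[[0, 0.0133, 0, 0.0125, 0, 0, 0], [0, 0.0267, 0, 0.025, 0, 0, 0], [0, 0.0383, 0, 0.04, 0, 0, 0], [0, 0.0483, 0, 0.055, 0, 0, 0], [0, 0.0483, 0, 0.055, 0, 0, 0]]]'|grep -E "ee_|cont"; python3 off.py 475.7 -78 166
```

```text
ee_pos: [511.9, -77.6, 216.2]
contact_force: [0.2, -0.1, -0.0]
ee_pos: [483.1, -78.7, 182.7]
contact_force: [0.2, -0.1, 0.7]
16.2 [483.1 -78.7 182.7] [ 0.2 -0.1  0.7] shift [ 7.3  1.  16.8] rot [ 0.001 -0.002  0.   ]
```

Next I'll press down in small steps until it shuts.

In the tool's units: 17 mm is 0.0283, 12 mm is 0.02.

```bash
python3 nudge.py '[[[0, 0.005, 0, 0.01, 0, 0, 0], [0, 0.01, 0, 0.02, 0, 0, 0], [0, 0.0133, 0, 0.0283, 0, 0, 0], [0, 0.0133, 0, 0.0283, 0, 0, 0]]]'|grep -E "ee_|cont";  python3 nudge.py '[[[0, 0.0017, 0, 0.005, 0, 0, 0], [0, 0.0033, 0, 0.01, 0, 0, 0], [0, 0.0033, 0, 0.0133, 0, 0, 0], [0, 0.0033, 0, 0.0133, 0, 0, 0]]]'|grep -E "ee_|cont"; python3 nudge.py '[[[0, 0, 0, 0.0017, 0, 0, 0], [0, 0, 0, 0.0033, 0, 0, 0], [0, 0, 0, 0.0033, 0, 0, 0]]]'|grep -E "ee_|cont"
```

```text
ee_pos: [476.1, -79.1, 166.6]
contact_force: [0.3, -0.3, 0.3]
ee_pos: [474.6, -79.3, 159.1]
contact_force: [-1.0, 0.4, 0.1]
ee_pos: [474.9, -79.4, 158.4]
contact_force: [-9.8, 1.2, 21.8]
```

In the tool's units: -120 mm is -0.2, -80 mm is -0.1333.

```bash
python3 nudge.py '[[[0, 0, 0, -0.0033, 0, 0, 0], [0, 0, 0, -0.01, 0, 0, 0], [0, 0, 0, -0.0667, 0, 0, 0], [0, 0, 0, -0.1333, 0, 0, 0], [0, 0, 0, -0.2, 0, 0, 0], [0, 0, 0, -0.2, 0, 0, 0], [0, 0, 0, -0.2, 0, 0, 0]]]'
python3 - <<'E'
from geo import *
a=manip.camera("side")[110:270,180:330,::-1]
cv2.imwrite("pics/s6.png",cv2.resize(a,None,fx=3.7,fy=3.7,interpolation=cv2.INTER_CUBIC))
E
```

```text
clock: 18.0
ee_pos: [475.1, -79.4, 278.0]
tool_rot: [-0.021, 1.0, -0.0, 0.001]
contact_force: [-0.4, 1.2, -0.3]
gripper_width: 0.006
finger_force: 0.0
```

View pics/s6.png

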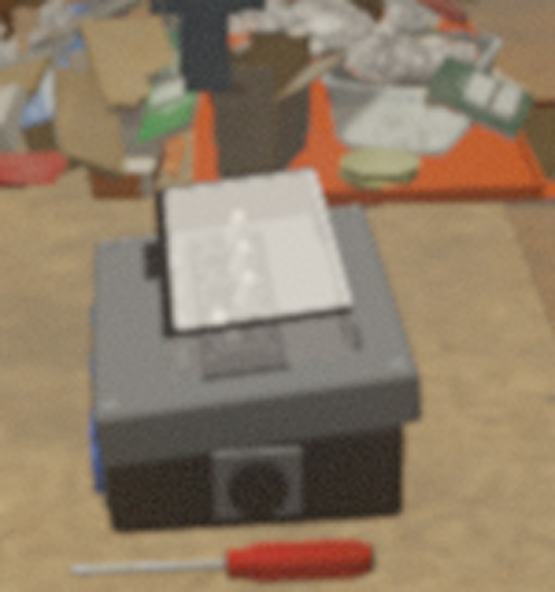

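The cover lies flat over the breakers, with its near outer-face corners at about (172, 328) and (352, 304). I'll compare those with the shut prediction before handing in.

Run:
```python
from geo import *
bx=np.array([np.cos(.042),np.sin(.042),0]);by=np.array([-bx[1],bx[0],0]);z=np.array([0,0,1.])
H=np.array([567.7,-76,126]);u0=-bx*np.cos(.1)-z*np.sin(.1);n0=-bx*np.sin(.1)+z*np.cos(.1)
for q in(0,.06,.15):
    u=u0*np.cos(q)+n0*np.sin(q);n=n0*np.cos(q)-u0*np.sin(q)
    for r in(126,0):print(q,r,((proj("side",H-125*by+r*u+40*n)-[180,110])*3.7).round(1))
```

```text
0 126 [164.  331.6]
0 0 [351.4 305. ]
0.06 126 [166.4 321.1]
0.06 0 [354.9 304.6]
0.15 126 [171.2 305.4]
0.15 0 [360.3 304.3]
```

The near free corner sits at row ~329–332, which matches shut (q≈0).

```bash
python3 -c "
from rig import manip
print(manip.finish_job())"
```

```text
the job is handed in; nothing more can be done
None
```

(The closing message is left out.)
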